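# Unstack the vegetable packs into their dispatch trays

### The arm

A 7-joint arm with a two-finger parallel gripper is mounted at the origin on the work surface. World frame = base frame: x ahead of the robot, y to its left, z up, the work surface at z = 0. Lengths are in m, angles in rad, forces in N, time in s.
With the tool pointing down it reaches from about 0.35 to 0.9 m from the base axis. Payload 19.9 kg.
Tool frame: the origin (TCP) lies midway between the tips of the shut fingers; the grasp point (between the pads) lies 19 mm behind it; z points along the fingers, y is the line along which they close (so a half turn about z gives the same grasp; the last joint's range is limited). The gripper opens to 94 mm and grips with 3 to 60 N. Pads are 16 mm wide; open, the fingers measure 119 mm over their backs; the gripper's body (75 mm by 177 mm) begins 78 mm behind the grasp point.
Start: joints at [-1.359, 0.417, -0.01, 1.614, 0.005, 1.111, -0.053], TCP at [0.157, 0.605, 0.205] pointing down, gripper open.
Joint ranges: [-2.81, 2.81], [-0.39, 2.02], [-1.27, 1.25], [0.06, 2.57], [-1.19, 4.33], [0.19, 2], [-2.82, 2.82]. Speed limits (rad/s): [1.89, 1.89, 2.39, 2.39, 3.01, 3.01, 3.01].

### API

Orientations are given as a unit quaternion [x, y, z, w].
In Python, from bench import * gives the robot as it stands.
- The arm moves only by the tool arm_command, never from a script. Its argument "targets" is a list of rows, each an object of numbers: "tx", "ty", "tz": the shift along the tool's x, y, z in units of 0.15 m (1.0 is 0.15 m); "wx", "wy", "wz": the turn, a rotation vector about the tool's x, y, z in units of pi rad (1.0 is pi rad); "fingers": the gripper's target within -1 to 1 (shut at 1, half-way at 0, fully open at -1). In form: [{"tx": .., "ty": .., "tz": .., "wx": .., "wy": .., "wz": .., "fingers": ..}, ...]. A call has 1 to 8 rows; each row is the pose to reach, as a shift and turn from the pose commanded when the call began, along the tool's axes at that moment, turning the shorter way round; what a row does not reach only later rows make up. A row lasts 1/8 s, in which the tool goes at most 62.5 mm and 10.7 degrees, less where a joint would pass 70% of its speed; a pose out of reach is approached as far as the arm can. A call with a number of a shift or a turn outside -1 to 1 is refused whole. A call with a gripper value outside its range is refused whole. The fingers move at their own pace and stop on an object; the grip force is fixed at half the most. Time passes only in rows, so rows that repeat a pose let the fingers close. It gives the time, the measured TCP pose, the force, the opening and the grip force at its end, in the units of the state.
- sense(): the state, without advancing time (a new reading comes with each control period).
- camera(name): name is "side" or "top"; returns (picture, depth): 420x560x3 uint8, blue, green, red; 420x560 float32, m along the optical axis (not along the pixel's ray), 0 where there is no reading.
- camera_info(name): a dict with "mtx" (3x3 intrinsics, pixels), "world_to_cam" (4x4, takes a point from world to camera coordinates). Camera axes: x right, y down, z forward; pixel columns grow to the right and rows downward; lengths in m; the calibration is good to about 2 mm. A picture is of the moment at which its call begins. camera_info takes no time and is no camera call.
- sign_off(): hands the job in; it is judged then, once.
Trained networks look in the newest picture that a camera, given by its name, has taken for a name from the list of things; names that differ only in an ending like _2 or _b are one class to them, and where a whole thing is asked for, a point or a joint stands for the part that bears it (a point fixed in the world has none). Each returns a list of dicts, best first, with "score" (0 to 1); they miss things now and then, are a little off and sometimes report something else, mostly with a low value. They report only what shows in the picture. A call takes as long as a camera call. They do not tell look-alikes from the thing itself.
- regions_of(camera, target): "region" (420x560 bool, what is visible of it) and "bbox" ([left, top, right, bottom] in pixels, round what is visible of it).
The state is a dict: "time_s": time; "joints": joint angles; "qd": joint speeds; "effort": joint torques, N m; "ee_pos": TCP position; "ee_rot": TCP orientation; "wrist_force": force on the tool from outside, world axes, zero at the start; "torque": the same for the moment, N m; "width": opening from 0.0 (shut) to 1.0 (fully open); "grip_force": force on a finger pad.
Only numpy, scipy, OpenCV 4.12 (cv2) and the standard library are available. Lean on these libraries where they do the work, as an engineer would, in place of code of your own. Each camera call takes 0.05 s, during which the arm holds its last target. There are 200 camera calls.

### The job

Take the crosswise stack of four vegetable packs apart from the top and lay each pack flat inside the tray of its own colour: green peppers in the green tray, red peppers in the red, yellow peppers in the yellow and the aubergines in the purple. Keep the packs upright, set them down rather than dropping them, and leave the spray bottle and the label roll where they stand.

Things in the scene. Friction and masses are not known exactly. Their poses are not given: they have to be found in the camera images.
- green_pack: Rigid clear flat-topped pack with a green top rim, holding three small green peppers, 150 x 56 x 45 mm (x, y, z), 0.18 to 0.34 kg. Origin: centre of underside; x along its length, z up. Starts in the stack's UPPER layer, across both lower packs, underside at z = 51 mm. A layer's two packs lie parallel, 96 mm between centres; which is on which side varies.
- red_pack: Rigid clear flat-topped pack with a red top rim, holding three small red peppers, 150 x 56 x 45 mm (x, y, z), 0.18 to 0.34 kg. Origin: centre of underside; x along its length, z up. Starts in the stack's UPPER layer, across both lower packs, underside at z = 51 mm. A layer's two packs lie parallel, 96 mm between centres; which is on which side varies.
- purple_pack: Rigid clear flat-topped pack with a purple top rim, holding three dark purple baby aubergines, 150 x 56 x 45 mm (x, y, z), 0.18 to 0.34 kg. Origin: centre of underside; x along its length, z up. Starts in the stack's LOWER layer, under both upper packs, underside at z = 6 mm on a fixed blue board 170 mm square. A layer's two packs lie parallel, 96 mm between centres; which is on which side varies.
- yellow_pack: Rigid clear flat-topped pack with a yellow top rim, holding three small yellow peppers, 150 x 56 x 45 mm (x, y, z), 0.18 to 0.34 kg. Origin: centre of underside; x along its length, z up. Starts in the stack's LOWER layer, under both upper packs, underside at z = 6 mm on a fixed blue board 170 mm square. A layer's two packs lie parallel, 96 mm between centres; which is on which side varies.
- green_tray: Fixed shallow green tray for the green pack, 190 x 96 mm outside (x, y), rim 10 mm high, walls 5 mm thick, inner floor 180 x 86 mm lying 3 mm above the table. Origin: centre of its underside; x along its length, z up. A pack fits only lengthwise, either way round.
- red_tray: Fixed shallow red tray for the red pack, 190 x 96 mm outside (x, y), rim 10 mm high, walls 5 mm thick, inner floor 180 x 86 mm lying 3 mm above the table. Origin: centre of its underside; x along its length, z up. A pack fits only lengthwise, either way round.
- purple_tray: Fixed shallow purple tray for the purple pack, 190 x 96 mm outside (x, y), rim 10 mm high, walls 5 mm thick, inner floor 180 x 86 mm lying 3 mm above the table. Origin: centre of its underside; x along its length, z up. A pack fits only lengthwise, either way round.
- yellow_tray: Fixed shallow yellow tray for the yellow pack, 190 x 96 mm outside (x, y), rim 10 mm high, walls 5 mm thick, inner floor 180 x 86 mm lying 3 mm above the table. Origin: centre of its underside; x along its length, z up. A pack fits only lengthwise, either way round.
- spray_bottle: Bystander: loose upright clear bottle with a white label and blue cap, 48 mm in diameter, 130 mm high, beyond the stack. Origin: centre of its underside.
- label_roll: Bystander: loose orange roll lying flat, 72 mm in diameter, 40 mm high, beyond the stack. Origin: centre of its underside.
Things that resemble listed ones, but are neither listed nor needed, are in the scene too. What is shaped like the red_pack but turquoise is not meant.

How it is judged:
At the end, for the whole second after the job is handed in: Each of the four packs lies flat (within 0.08 rad) and at rest on the floor of the tray of its own colour (underside less than 7 mm above the tray's underside, centre within 25 mm of the tray's centre) (horizontal distance between green_pack and green_tray below 0.025 m and z of green_pack in the frame of green_tray below 0.007 m and angle between each of green_pack, red_pack, purple_pack, yellow_pack's own z axis and vertical below 0.08 rad and linear speed of each of green_pack, red_pack, purple_pack, yellow_pack below 0.02 m/s and horizontal distance between red_pack and red_tray below 0.025 m and z of red_pack in the frame of red_tray below 0.007 m and horizontal distance between purple_pack and purple_tray below 0.025 m and z of purple_pack in the frame of purple_tray below 0.007 m and horizontal distance between yellow_pack and yellow_tray below 0.025 m and z of yellow_pack in the frame of yellow_tray below 0.007 m); the robot touches nothing.
It fails at once if a pack was tipped by more than 40 degrees (angle between any of green_pack, red_pack, purple_pack, yellow_pack's own z axis and vertical above 0.7 rad).
It fails at once if a pack was dropped into its tray (landing faster than 0.8 m/s, a fall of over 30 mm) ((horizontal distance between green_pack and green_tray below 0.06 m and z of green_pack in the frame of green_tray below 0.04 m and linear speed of green_pack above 0.8 m/s) or (horizontal distance between red_pack and red_tray below 0.06 m and z of red_pack in the frame of red_tray below 0.04 m and linear speed of red_pack above 0.8 m/s) or (horizontal distance between purple_pack and purple_tray below 0.06 m and z of purple_pack in the frame of purple_tray below 0.04 m and linear speed of purple_pack above 0.8 m/s) or (horizontal distance between yellow_pack and yellow_tray below 0.06 m and z of yellow_pack in the frame of yellow_tray below 0.04 m and linear speed of yellow_pack above 0.8 m/s)).
It fails at once if a lower pack was shifted (over 30 mm) while an upper pack still lay on the stack ((distance of purple_pack from where it was at the start of the episode above 0.03 m and distance of green_pack from where it was at the start of the episode below 0.05 m) or (distance of purple_pack from where it was at the start of the episode above 0.03 m and distance of red_pack from where it was at the start of the episode below 0.05 m) or (distance of yellow_pack from where it was at the start of the episode above 0.03 m and distance of green_pack from where it was at the start of the episode below 0.05 m) or (distance of yellow_pack from where it was at the start of the episode above 0.03 m and distance of red_pack from where it was at the start of the episode below 0.05 m)).
It fails at once if the spray bottle was shifted by more than 30 mm (distance of spray_bottle from where it was at the start of the episode above 0.03 m).
It fails at once if the label roll was shifted by more than 30 mm (distance of label_roll from where it was at the start of the episode above 0.03 m).
It also fails if it takes over 102 s, if anything falls off the work surface, if the arm or the gripper's body presses on something with over 40 N, if the wrist force passes 120 N, or if a joint passes its speed limit or range.

## Working session

There is one attempt and no reset: what is moved stays moved. The work goes in short steps, Python scripts to look and compute and a tool call to move; the robot and the scene stay as the last step left them, time stands still between calls to the robot, and variables do not carry over. Pictures are saved under pics/ and viewed, at most 14 in all, crops included, and the job is handed in when it is done.

Besides the shell and the picture viewer there is one more tool, called after "Emit:" by a JSON object that holds its "name" and its "arguments", one argument or row to a line. arm_command: Moves the arm, as the interface text tells. Shifts and turns lie within -1 to 1; 1 stands for 0.15 m of shift or pi rad of turn. Its arguments: {"type":"object","properties":{"targets":{"type":"array","items":{"type":"object","properties":{"tx":{"type":"number","minimum":-1,"maximum":1},"ty":{"type":"number","minimum":-1,"maximum":1},"tz":{"type":"number","minimum":-1,"maximum":1},"wx":{"type":"number","minimum":-1,"maximum":1},"wy":{"type":"number","minimum":-1,"maximum":1},"wz":{"type":"number","minimum":-1,"maximum":1},"fingers":{"type":"number"}}}}},"required":["targets"]}

```bash
mkdir -p pics; python3 - <<'E'
from bench import *
import cv2
for n in("top","side"):
    p,d=camera(n); cv2.imwrite(f"pics/{n}0.png",p)
    i=camera_info(n); print(n,i["mtx"].round(1).tolist(),i["world_to_cam"].round(3).tolist())
s=sense(); print(s)
E
```

```text
top [[500.7, 0.0, 276.7], [0.0, 500.7, 217.8], [0.0, 0.0, 1.0]] [[0.028, -1.0, -0.011, 0.005], [-0.998, -0.027, -0.054, 0.503], [0.053, 0.012, -0.998, 1.283], [0.0, 0.0, 0.0, 1.0]]
side [[411.8, 0.0, 278.1], [0.0, 411.8, 214.5], [0.0, 0.0, 1.0]] [[-0.989, -0.15, 0.001, 0.531], [-0.116, 0.757, -0.643, 0.109], [0.096, -0.635, -0.766, 0.824], [0.0, 0.0, 0.0, 1.0]]
{'time_s': 0.1, 'joints': array([-1.35855225,  0.41793363, -0.01031666,  1.61409327,  0.0046542 ,
        1.11069427, -0.05298109]), 'qd': array([ 0.00034656, -0.00162763, -0.00027309, -0.00097194, -0.00099405,
        0.00150443,  0.00076142]), 'effort': array([ 6.55182048e-04, -8.52579117e+01,  6.39997032e-01, -4.26686776e+01,
       -4.88164451e-02,  1.64301036e-02,  1.02051363e-04]), 'ee_pos': array([0.15679951, 0.60466832, 0.20488439]), 'ee_rot': array([ 1.26522536e-01,  9.91963579e-01, -5.49993912e-04, -5.03765709e-05]), 'wrist_force': array([0.62333079, 0.38722072, 0.51488732]), 'torque': array([ 0.00018283, -0.00839034,  0.03780749]), 'grip_force': 0.0, 'width': 0.9991672149034712}
```

View pics/top0.png

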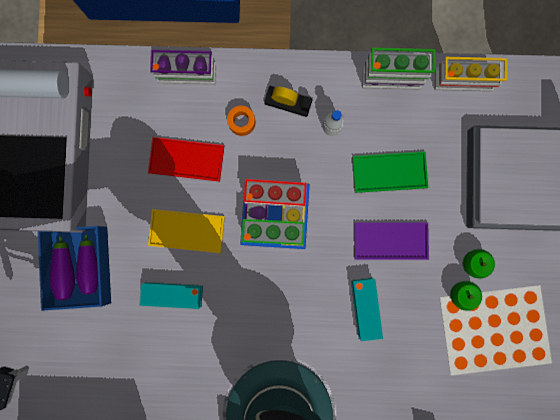

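View pics/side0.png

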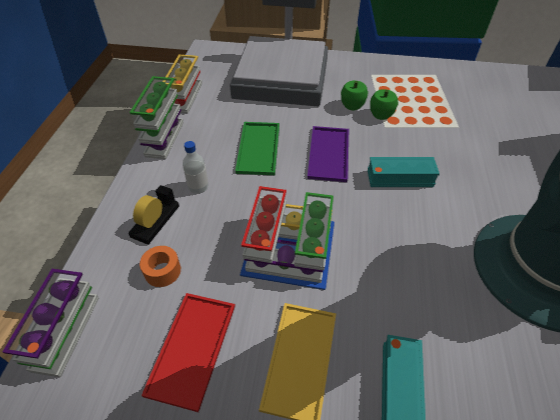

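The top picture shows the stack near (275,213), with the red pack at row 190 and the green at row 233. Below them, purple is on the left and yellow on the right. The trays are at (187,159) red, (187,231) yellow, (390,171) green and (390,240) purple. The turquoise packs and the far stacks at row 65 are decoys.

```bash
cat > h.py <<'E'
from bench import *
import cv2, numpy as np
def plane(pts,z,cam="top"):
    i=camera_info(cam); K=i["mtx"];T=i["world_to_cam"];R=T[:3,:3];t=T[:3,3]
    r=(np.c_[pts,np.ones(len(pts))]@np.linalg.inv(K).T)@R; c=-R.T@t
    return (c+r*((z-c[2])/r[:,2])[:,None])[:,:2]
def rect(mask,z,cam="top"):
    """centre, long-axis angle, sizes of a flat mask lying at height z"""
    v,u=np.nonzero(mask); p=plane(np.c_[u,v],z,cam)
    (c,s,a)=cv2.minAreaRect((p*1000).astype(np.float32))
    if s[0]<s[1]: s=s[::-1];a+=90
    a=(a+90)%180-90
    return np.array(c)/1000,a,np.array(s)
def height(mask,d,cam="top"):
    v,u=np.nonzero(mask&(d>0)); i=camera_info(cam)
    p=(np.c_[u,v,np.ones(len(u))]@np.linalg.inv(i["mtx"]).T)*d[v,u][:,None]
    T=np.linalg.inv(i["world_to_cam"]); return (p@T[:3,:3].T+T[:3,3])
def look(names,zs,cam="top"):
    p,d=camera(cam)
    for n,z in zip(names,zs):
        for r in regions_of(cam,n)[:3]:
            m=r["region"]; w=height(m,d,cam)
            c,a,s=rect(m,z,cam)
            print(n,round(r["score"],2),list(map(int,r["bbox"])),"c",c.round(4),"a",round(a,1),"s",s.round(0),"z%",np.percentile(w[:,2],[5,50,95]).round(3))
            if "pack" in n:
                h=w[:,2]; q=w[h>h.max()-.012]
                (c,s,a)=cv2.minAreaRect((q[:,:2]*1000).astype(np.float32)); print("   rim c",np.round(c,1),np.round(s,0),round(a,1),len(q))
E
python3 - <<'E'
from h import *
look(["green_tray","red_tray","purple_tray","yellow_tray","green_pack","red_pack","purple_pack","yellow_pack","spray_bottle","label_roll"],[.01]*4+[.096]*2+[.051]*2+[.13,.04])
E
```

```text
green_tray 0.8 [351, 150, 428, 195] c [ 0.6316 -0.272 ] a -84.0 s [196. 101.] z% [-0.002  0.003  0.011]
red_tray 0.88 [148, 138, 226, 178] c [0.6517 0.2612] a 84.6 s [192.  97.] z% [-0.002  0.003  0.011]
purple_tray 0.72 [352, 222, 426, 262] c [ 0.4532 -0.2777] a -88.9 s [191.  96.] z% [-0.002  0.003  0.011]
yellow_tray 0.89 [153, 212, 224, 253] c [0.4654 0.2535] a 85.2 s [194.  99.] z% [-0.002  0.003  0.01 ]
green_pack 0.85 [243, 219, 305, 245] c [0.4656 0.0271] a 88.8 s [149.  56.] z% [0.091 0.095 0.099]
   rim c [465.6  27.2] [149.  56.] 88.8 1361
red_pack 0.97 [141, 281, 201, 310] c [0.306  0.2685] a 87.9 s [150.  62.] z% [0.003 0.043 0.048]
   rim c [298.5 282.7] [150.  57.] 88.3 1278
red_pack 0.96 [244, 178, 304, 207] c [0.5604 0.0253] a 87.5 s [150.  60.] z% [0.09  0.095 0.099]
   rim c [562.1  25.4] [150.  56.] 87.7 1332
red_pack 0.58 [350, 278, 382, 339] c [ 0.2864 -0.204 ] a 9.3 s [147.  62.] z% [0.013 0.044 0.048]
   rim c [ 278.6 -214.9] [150.  57.] 8.4 1315
purple_pack 0.94 [244, 201, 269, 216] c [0.5166 0.0723] a -88.4 s [58. 40.] z% [0.046 0.051 0.055]
   rim c [493.6  87.3] [ 0. 14.] 1.9 7
purple_pack 0.68 [242, 220, 305, 245] c [0.4656 0.0283] a 88.8 s [156.  60.] z% [0.091 0.095 0.099]
   rim c [465.6  27.4] [150.  56.] 88.8 1373
yellow_pack 0.52 [279, 205, 306, 222] c [ 0.5153 -0.0209] a -88.5 s [58. 38.] z% [0.046 0.051 0.058]
   rim c [532.8 -22.7] [38.  2.] 87.9 13
spray_bottle 0.83 [325, 110, 344, 138] c [ 0.7268 -0.1093] a -24.9 s [66. 45.] z% [0.007 0.086 0.131]
spray_bottle 0.34 [283, 204, 305, 223] c [ 0.5079 -0.0206] a -88.6 s [52. 35.] z% [0.045 0.05  0.055]
label_roll 0.86 [226, 106, 254, 136] c [0.7501 0.1184] a 1.7 s [78. 69.] z% [0.005 0.038 0.044]
```

```bash
python3 - <<'E'
from h import *
p,d=camera("top"); hsv=cv2.cvtColor(p,cv2.COLOR_BGR2HSV)
B={"green":(351,148,430,195),"red":(146,134,228,184),"purple":(350,216,432,264),"yellow":(145,205,228,256)}
for n,(l,t,r,b) in B.items():
    m=np.zeros(d.shape,bool); m[t:b,l:r]=hsv[t:b,l:r,1]>110
    m=cv2.morphologyEx(m.astype(np.uint8),cv2.MORPH_OPEN,np.ones((3,3)))>0
    c,a,s=rect(m,.006); v,u=np.nonzero(m); q=plane(np.c_[u,v],.006); k=q.mean(0)
    e=np.linalg.svd(q-k,full_matrices=False)[2][0]; print(n,c.round(4),round(a,1),s.round(),"mean",k.round(4),"pca",round(np.degrees(np.arctan2(e[1],e[0])),1))
s=sense();from scipy.spatial.transform import Rotation as R
print(R.from_quat(s["ee_rot"]).as_matrix().round(4).tolist(),s["time_s"])
E
```

```text
green [ 0.6322 -0.2731] -84.8 [191.  97.] mean [ 0.632  -0.2731] pca 95.3
red [0.6524 0.2625] 84.8 [192.  98.] mean [0.6525 0.2624] pca -95.3
purple [ 0.4526 -0.2799] -88.4 [189.  96.] mean [ 0.4516 -0.2794] pca -88.7
yellow [0.4637 0.2547] 85.8 [192.  97.] mean [0.4636 0.2544] pca -94.2
[[-0.968, 0.2511, 0.0], [0.2511, 0.968, -0.0001], [-0.0, -0.0001, -1.0]] 0.7
```

```bash
cat >> h.py <<'E'
from scipy.spatial.transform import Rotation as Rn
def to(x,y,z,yaw):
    """units from here to TCP x,y,z with tool y at yaw deg (mod 180); tool down"""
    s=sense(); M=Rn.from_quat(s["ee_rot"]); p=np.array([x,y,z])
    c=[]
    for k in(0,180):
        w=np.radians(yaw+k); Y=np.array([np.cos(w),np.sin(w),0]); Z=np.array([0,0,-1.]); X=np.cross(Y,Z)
        c.append((M.inv()*Rn.from_matrix(np.c_[X,Y,Z])).as_rotvec()/np.pi)
    c.sort(key=np.linalg.norm)
    y0=M.as_matrix()[:,1]
    print("t",(M.inv().apply(p-s["ee_pos"])/.15).round(3),"w",c[0].round(4),"| now",s["ee_pos"].round(4),"yaw",round(np.degrees(np.arctan2(y0[1],y0[0])),1),"q7",s["joints"][6].round(2),"w",round(s["width"],3),"t",round(s["time_s"],2))
E
```

Emit:
{"name": "arm_command", "arguments": {
  "targets": [
    {"tx": -0.92, "ty": -1, "tz": 0, "wz": 0.428, "fingers": -1},
    {"tx": -0.92, "ty": -1, "tz": 0, "wz": 0.428, "fingers": -1},
    {"tx": -0.92, "ty": -1, "tz": 0, "wz": 0.428, "fingers": -1},
    {"tx": -0.92, "ty": -1, "tz": 0, "wz": 0.428, "fingers": -1},
    {"tx": -0.92, "ty": -1, "tz": 0, "wz": 0.428, "fingers": -1},
    {"tx": -0.92, "ty": -1, "tz": 0, "wz": 0.428, "fingers": -1},
    {"tx": -0.92, "ty": -1, "tz": 0, "wz": 0.428, "fingers": -1},
    {"tx": -0.92, "ty": -1, "tz": 0, "wz": 0.428, "fingers": -1}
  ]
}}

```text
invalid input
```

```bash
python3 -c "
from h import *
to(.4656,.0271,.2,-1.5)"
```

```text
t [-2.959 -3.212  0.037] w [-0.      0.      0.4275] | now [0.1569 0.605  0.2054] yaw 75.5 q7 -0.05 w 1.0 t 0.7
```

Emit:
{"name": "arm_command", "arguments": {
  "targets": [
    {"tx": -0.92, "ty": -0.99, "tz": 0.0, "wx": 0.0, "wy": 0.0, "wz": 0.428, "fingers": -1.0},
    {"tx": -0.92, "ty": -0.99, "tz": 0.0, "wx": 0.0, "wy": 0.0, "wz": 0.428, "fingers": -1.0},
    {"tx": -0.92, "ty": -0.99, "tz": 0.0, "wx": 0.0, "wy": 0.0, "wz": 0.428, "fingers": -1.0},
    {"tx": -0.92, "ty": -0.99, "tz": 0.0, "wx": 0.0, "wy": 0.0, "wz": 0.428, "fingers": -1.0},
    {"tx": -0.92, "ty": -0.99, "tz": 0.0, "wx": 0.0, "wy": 0.0, "wz": 0.428, "fingers": -1.0},
    {"tx": -0.92, "ty": -0.99, "tz": 0.0, "wx": 0.0, "wy": 0.0, "wz": 0.428, "fingers": -1.0},
    {"tx": -0.92, "ty": -0.99, "tz": 0.0, "wx": 0.0, "wy": 0.0, "wz": 0.428, "fingers": -1.0},
    {"tx": -0.92, "ty": -0.99, "tz": 0.0, "wx": 0.0, "wy": 0.0, "wz": 0.428, "fingers": -1.0}
  ]
}}

```text
time_s: 1.7
ee_pos: [0.2532, 0.4266, 0.2055]
ee_rot: [0.717, 0.697, 0.0, 0.0]
wrist_force: [-0.5, 0.2, -0.6]
width: 0.996
grip_force: 0.0
```

```bash
python3 -c "
from h import *
to(.4656,.0271,.2,-1.5)"
```

```text
t [-2.623  1.49   0.037] w [ 0.     -0.     -0.0006] | now [0.2532 0.4266 0.2055] yaw -1.6 q7 -1.08 w 0.996 t 1.7
```

Emit:
{"name": "arm_command", "arguments": {
  "targets": [
    {"tx": -1.0, "ty": 0.6, "tz": 0.0, "wx": 0.0, "wy": 0.0, "wz": 0.0, "fingers": -1.0},
    {"tx": -1.0, "ty": 0.6, "tz": 0.0, "wx": 0.0, "wy": 0.0, "wz": 0.0, "fingers": -1.0},
    {"tx": -1.0, "ty": 0.6, "tz": 0.0, "wx": 0.0, "wy": 0.0, "wz": 0.0, "fingers": -1.0},
    {"tx": -1.0, "ty": 0.6, "tz": 0.0, "wx": 0.0, "wy": 0.0, "wz": 0.0, "fingers": -1.0}
  ]
}}

```text
time_s: 2.2
ee_pos: [0.3406, 0.2715, 0.2058]
ee_rot: [0.717, 0.697, 0.0, 0.0]
wrist_force: [-0.6, 0.3, -0.1]
width: 0.996
grip_force: 0.0
```

Emit:
{"name": "arm_command", "arguments": {
  "targets": [
    {"tx": -1.0, "ty": 0.6, "tz": 0.0, "wx": 0.0, "wy": 0.0, "wz": 0.0, "fingers": -1.0},
    {"tx": -1.0, "ty": 0.6, "tz": 0.0, "wx": 0.0, "wy": 0.0, "wz": 0.0, "fingers": -1.0},
    {"tx": -1.0, "ty": 0.6, "tz": 0.0, "wx": 0.0, "wy": 0.0, "wz": 0.0, "fingers": -1.0},
    {"tx": -1.0, "ty": 0.6, "tz": 0.0, "wx": 0.0, "wy": 0.0, "wz": 0.0, "fingers": -1.0}
  ]
}}

```text
time_s: 2.7
ee_pos: [0.4261, 0.1195, 0.2056]
ee_rot: [0.717, 0.697, 0.0, 0.0]
wrist_force: [-0.1, 1.1, 0.3]
width: 0.997
grip_force: 0.0
```

```bash
python3 -c "
from h import *
to(.4656,.0271,.066,-1.5)"
```

```text
t [-0.608  0.281  0.931] w [ 0.0002  0.0001 -0.0008] | now [0.4261 0.1195 0.2056] yaw -1.6 q7 -0.31 w 0.997 t 2.7
```

Emit:
{"name": "arm_command", "arguments": {
  "targets": [
    {"tx": -0.608, "ty": 0.281, "tz": 0.2, "wx": 0.0, "wy": 0.0, "wz": 0.0, "fingers": -1.0},
    {"tx": -0.608, "ty": 0.281, "tz": 0.2, "wx": 0.0, "wy": 0.0, "wz": 0.0, "fingers": -1.0},
    {"tx": -0.608, "ty": 0.281, "tz": 0.4, "wx": 0.0, "wy": 0.0, "wz": 0.0, "fingers": -1.0},
    {"tx": -0.608, "ty": 0.281, "tz": 0.6, "wx": 0.0, "wy": 0.0, "wz": 0.0, "fingers": -1.0},
    {"tx": -0.608, "ty": 0.281, "tz": 0.6, "wx": 0.0, "wy": 0.0, "wz": 0.0, "fingers": -1.0},
    {"tx": -0.608, "ty": 0.281, "tz": 0.6, "wx": 0.0, "wy": 0.0, "wz": 0.0, "fingers": -1.0}
  ]
}}

```text
time_s: 3.45
ee_pos: [0.4649, 0.0301, 0.1164]
ee_rot: [0.716, 0.698, 0.0, 0.0]
wrist_force: [0.3, -0.1, 0.1]
width: 1.004
grip_force: 0.0
```

```bash
python3 -c "
from h import *
to(.4656,.0271,.066,-1.5)"
```

```text
t [-0.02   0.005  0.336] w [ 0.0002 -0.0001  0.0002] | now [0.4649 0.0301 0.1164] yaw -1.5 q7 0.07 w 1.004 t 3.45
```

Emit:
{"name": "arm_command", "arguments": {
  "targets": [
    {"tx": -0.02, "ty": 0.005, "tz": 0.17, "wx": 0.0, "wy": 0.0, "wz": 0.0, "fingers": -1.0},
    {"tx": -0.02, "ty": 0.005, "tz": 0.336, "wx": 0.0, "wy": 0.0, "wz": 0.0, "fingers": -1.0},
    {"tx": -0.02, "ty": 0.005, "tz": 0.336, "wx": 0.0, "wy": 0.0, "wz": 0.0, "fingers": -1.0},
    {"tx": -0.02, "ty": 0.005, "tz": 0.336, "wx": 0.0, "wy": 0.0, "wz": 0.0, "fingers": 1.0},
    {"tx": -0.02, "ty": 0.005, "tz": 0.336, "wx": 0.0, "wy": 0.0, "wz": 0.0, "fingers": 1.0},
    {"tx": -0.02, "ty": 0.005, "tz": 0.336, "wx": 0.0, "wy": 0.0, "wz": 0.0, "fingers": 1.0},
    {"tx": -0.02, "ty": 0.005, "tz": 0.336, "wx": 0.0, "wy": 0.0, "wz": 0.0, "fingers": 1.0},
    {"tx": -0.02, "ty": 0.005, "tz": 0.336, "wx": 0.0, "wy": 0.0, "wz": 0.0, "fingers": 1.0}
  ]
}}

```text
time_s: 4.45
ee_pos: [0.465, 0.0264, 0.0653]
ee_rot: [0.717, 0.697, -0.0, -0.0]
wrist_force: [-3.4, 0.9, 7.3]
width: 0.591
grip_force: 30.0
```

```bash
python3 -c "
from h import *
to(.632,-.273,.14,5.2)"
```

```text
t [-1.965  1.167 -0.499] w [-0.0001 -0.0001 -0.0377] | now [0.465  0.0264 0.0653] yaw -1.6 q7 0.15 w 0.591 t 4.45
```

Emit:
{"name": "arm_command", "arguments": {
  "targets": [
    {"tx": 0.0, "ty": 0.0, "tz": -0.1, "wx": 0.0, "wy": 0.0, "wz": 0.0, "fingers": 1.0},
    {"tx": 0.0, "ty": 0.0, "tz": -0.3, "wx": 0.0, "wy": 0.0, "wz": 0.0, "fingers": 1.0},
    {"tx": 0.0, "ty": 0.0, "tz": -0.53, "wx": 0.0, "wy": 0.0, "wz": 0.0, "fingers": 1.0},
    {"tx": -0.15, "ty": 0.1, "tz": -0.53, "wx": 0.0, "wy": 0.0, "wz": 0.0, "fingers": 1.0},
    {"tx": -0.4, "ty": 0.25, "tz": -0.53, "wx": 0.0, "wy": 0.0, "wz": -0.01, "fingers": 1.0},
    {"tx": -0.65, "ty": 0.4, "tz": -0.53, "wx": 0.0, "wy": 0.0, "wz": -0.02, "fingers": 1.0},
    {"tx": -0.85, "ty": 0.5, "tz": -0.53, "wx": 0.0, "wy": 0.0, "wz": -0.037, "fingers": 1.0},
    {"tx": -1.0, "ty": 0.6, "tz": -0.53, "wx": 0.0, "wy": 0.0, "wz": -0.037, "fingers": 1.0}
  ]
}}

```text
time_s: 5.45
ee_pos: [0.5512, -0.1277, 0.1454]
ee_rot: [0.675, 0.738, -0.0, 0.0]
wrist_force: [-0.5, -0.1, -2.5]
width: 0.595
grip_force: 30.0
```

```bash
python3 -c "
from h import *
to(.632,-.273,.018,5.2)"
```

```text
t [-1.012  0.451  0.85 ] w [ 0.      0.0002 -0.0008] | now [ 0.5512 -0.1277  0.1454] yaw 5.1 q7 0.53 w 0.595 t 5.45
```

Emit:
{"name": "arm_command", "arguments": {
  "targets": [
    {"tx": -0.3, "ty": 0.15, "tz": 0.0, "wx": 0.0, "wy": 0.0, "wz": 0.0, "fingers": 1.0},
    {"tx": -0.65, "ty": 0.3, "tz": 0.0, "wx": 0.0, "wy": 0.0, "wz": 0.0, "fingers": 1.0},
    {"tx": -0.9, "ty": 0.4, "tz": 0.05, "wx": 0.0, "wy": 0.0, "wz": 0.0, "fingers": 1.0},
    {"tx": -1.0, "ty": 0.45, "tz": 0.2, "wx": 0.0, "wy": 0.0, "wz": 0.0, "fingers": 1.0},
    {"tx": -1.0, "ty": 0.45, "tz": 0.4, "wx": 0.0, "wy": 0.0, "wz": 0.0, "fingers": 1.0},
    {"tx": -1.0, "ty": 0.45, "tz": 0.6, "wx": 0.0, "wy": 0.0, "wz": 0.0, "fingers": 1.0},
    {"tx": -1.0, "ty": 0.45, "tz": 0.7, "wx": 0.0, "wy": 0.0, "wz": 0.0, "fingers": 1.0},
    {"tx": -1.0, "ty": 0.45, "tz": 0.7, "wx": 0.0, "wy": 0.0, "wz": 0.0, "fingers": 1.0}
  ]
}}

```text
time_s: 6.45
ee_pos: [0.6312, -0.2693, 0.0395]
ee_rot: [0.675, 0.738, -0.0, -0.0]
wrist_force: [0.1, -0.7, -2.9]
width: 0.592
grip_force: 30.0
```

```bash
python3 -c "
from h import *
to(.632,-.273,.0175,5.2)"
```

```text
t [-0.025  0.003  0.147] w [-0.0003 -0.     -0.0006] | now [ 0.6312 -0.2693  0.0395] yaw 5.1 q7 0.79 w 0.592 t 6.45
```

Emit:
{"name": "arm_command", "arguments": {
  "targets": [
    {"tx": -0.025, "ty": 0.003, "tz": 0.08, "wx": 0.0, "wy": 0.0, "wz": 0.0, "fingers": 1.0},
    {"tx": -0.025, "ty": 0.003, "tz": 0.12, "wx": 0.0, "wy": 0.0, "wz": 0.0, "fingers": 1.0},
    {"tx": -0.025, "ty": 0.003, "tz": 0.145, "wx": 0.0, "wy": 0.0, "wz": 0.0, "fingers": 1.0},
    {"tx": -0.025, "ty": 0.003, "tz": 0.145, "wx": 0.0, "wy": 0.0, "wz": 0.0, "fingers": 1.0}
  ]
}}

```text
time_s: 6.95
ee_pos: [0.6323, -0.2732, 0.0178]
ee_rot: [0.675, 0.738, -0.0, 0.0]
wrist_force: [0.1, 0.1, -2.1]
width: 0.592
grip_force: 30.0
```

Emit:
{"name": "arm_command", "arguments": {
  "targets": [
    {"tx": 0.0, "ty": 0.0, "tz": 0.0, "wx": 0.0, "wy": 0.0, "wz": 0.0, "fingers": -1.0},
    {"tx": 0.0, "ty": 0.0, "tz": 0.0, "wx": 0.0, "wy": 0.0, "wz": 0.0, "fingers": -1.0},
    {"tx": 0.0, "ty": 0.0, "tz": 0.0, "wx": 0.0, "wy": 0.0, "wz": 0.0, "fingers": -1.0},
    {"tx": 0.0, "ty": 0.0, "tz": 0.0, "wx": 0.0, "wy": 0.0, "wz": 0.0, "fingers": -1.0},
    {"tx": 0.0, "ty": 0.0, "tz": -0.3, "wx": 0.0, "wy": 0.0, "wz": 0.0, "fingers": -1.0},
    {"tx": 0.0, "ty": 0.0, "tz": -0.7, "wx": 0.0, "wy": 0.0, "wz": 0.0, "fingers": -1.0},
    {"tx": 0.0, "ty": 0.0, "tz": -1.0, "wx": 0.0, "wy": 0.0, "wz": 0.0, "fingers": -1.0}
  ]
}}

```text
time_s: 7.82
ee_pos: [0.6324, -0.2735, 0.1704]
ee_rot: [0.675, 0.738, 0.0, 0.001]
wrist_force: [-0.0, 1.9, 0.3]
width: 1.001
grip_force: 0.0
```

```bash
python3 -c "
from h import *
to(.5621,.0254,.14,-2.0)"
```

```text
t [ 2.026 -0.291  0.201] w [0.0004 0.0002 0.0393] | now [ 0.6324 -0.2735  0.1704] yaw 5.1 q7 0.73 w 1.001 t 7.83
```

Emit:
{"name": "arm_command", "arguments": {
  "targets": [
    {"tx": 1.0, "ty": -0.2, "tz": 0.0, "wx": 0.0, "wy": 0.0, "wz": 0.039, "fingers": -1.0},
    {"tx": 1.0, "ty": -0.2, "tz": 0.0, "wx": 0.0, "wy": 0.0, "wz": 0.039, "fingers": -1.0},
    {"tx": 1.0, "ty": -0.2, "tz": 0.0, "wx": 0.0, "wy": 0.0, "wz": 0.039, "fingers": -1.0},
    {"tx": 1.0, "ty": -0.2, "tz": 0.0, "wx": 0.0, "wy": 0.0, "wz": 0.039, "fingers": -1.0}
  ]
}}

```text
time_s: 8.32
ee_pos: [0.5891, -0.1239, 0.1681]
ee_rot: [0.718, 0.696, 0.0, -0.0]
wrist_force: [0.3, -0.8, 0.4]
width: 1.0
grip_force: 0.0
```

```bash
python3 -c "
from h import *
look(['green_pack','red_pack','yellow_pack','purple_pack'],[.048,.096,.051,.051])
to(.5621,.0254,.13,-2.0)"
```

```text
green_pack 0.96 [396, 156, 424, 182] c [ 0.634  -0.3112] a -82.1 s [75. 59.] z% [0.018 0.048 0.052]
   rim c [ 637.2 -311. ] [56. 74.] 4.9 442
green_pack 0.65 [389, 150, 430, 191] c [ 0.6282 -0.3072] a -83.0 s [100.  94.] z% [-0.001  0.005  0.014]
   rim c [ 640.4 -345.4] [53.  0.] -174.7 2
red_pack 0.74 [351, 275, 379, 342] c [ 0.2856 -0.204 ] a 8.3 s [150.  60.] z% [0.015 0.044 0.048]
   rim c [ 278.7 -214.6] [150.  57.] 8.3 1306
red_pack 0.73 [137, 282, 203, 306] c [0.3063 0.2692] a 88.1 s [153.  63.] z% [0.008 0.044 0.048]
   rim c [298.7 282.8] [151.  56.] 88.5 1284
red_pack 0.7 [242, 180, 303, 205] c [0.5604 0.0261] a 87.6 s [150.  60.] z% [0.078 0.095 0.099]
   rim c [562.   25.6] [149.  56.] 87.5 1330
yellow_pack 0.53 [280, 204, 299, 235] c [ 0.495  -0.0123] a -1.2 s [75. 38.] z% [0.046 0.05  0.054]
   rim c [495.1 -12.3] [38. 75.] 88.9 271
purple_pack 0.94 [242, 203, 267, 240] c [0.4881 0.0735] a -2.9 s [96. 60.] z% [0.044 0.05  0.054]
   rim c [488.2  73.5] [56. 96.] 88.3 818
purple_pack 0.67 [224, 106, 256, 138] c [0.7468 0.1171] a 28.1 s [81. 73.] z% [-0.     0.038  0.043]
   rim c [754.5 118.7] [69. 71.] 65.1 362
t [ 1.015 -0.216  0.252] w [ 0.      0.0002 -0.0002] | now [ 0.5891 -0.1278  0.1678] yaw -2.0 q7 0.41 w 0.999 t 8.57
```

Emit:
{"name": "arm_command", "arguments": {
  "targets": [
    {"tx": 1.0, "ty": -0.2, "tz": 0.0, "wx": 0.0, "wy": 0.0, "wz": 0.0, "fingers": -1.0},
    {"tx": 1.0, "ty": -0.215, "tz": 0.0, "wx": 0.0, "wy": 0.0, "wz": 0.0, "fingers": -1.0},
    {"tx": 1.0, "ty": -0.215, "tz": 0.0, "wx": 0.0, "wy": 0.0, "wz": 0.0, "fingers": -1.0},
    {"tx": 1.0, "ty": -0.215, "tz": 0.2, "wx": 0.0, "wy": 0.0, "wz": 0.0, "fingers": -1.0},
    {"tx": 1.0, "ty": -0.215, "tz": 0.3, "wx": 0.0, "wy": 0.0, "wz": 0.0, "fingers": -1.0},
    {"tx": 1.0, "ty": -0.215, "tz": 0.3, "wx": 0.0, "wy": 0.0, "wz": 0.0, "fingers": -1.0}
  ]
}}

```text
time_s: 9.32
ee_pos: [0.5616, 0.0234, 0.1221]
ee_rot: [0.72, 0.694, -0.001, -0.0]
wrist_force: [-0.1, -0.8, -0.3]
width: 0.997
grip_force: 0.0
```

```bash
python3 -c "
from h import *
to(.5621,.0254,.0655,-2.0)"
```

```text
t [0.014 0.003 0.377] w [-0.0005  0.0003 -0.0002] | now [0.5616 0.0234 0.1221] yaw -2.0 q7 0.16 w 0.997 t 9.32
```

Emit:
{"name": "arm_command", "arguments": {
  "targets": [
    {"tx": 0.014, "ty": 0.003, "tz": 0.2, "wx": 0.0, "wy": 0.0, "wz": 0.0, "fingers": -1.0},
    {"tx": 0.014, "ty": 0.003, "tz": 0.37, "wx": 0.0, "wy": 0.0, "wz": 0.0, "fingers": -1.0},
    {"tx": 0.014, "ty": 0.003, "tz": 0.37, "wx": 0.0, "wy": 0.0, "wz": 0.0, "fingers": -1.0},
    {"tx": 0.014, "ty": 0.003, "tz": 0.37, "wx": 0.0, "wy": 0.0, "wz": 0.0, "fingers": 1.0},
    {"tx": 0.014, "ty": 0.003, "tz": 0.37, "wx": 0.0, "wy": 0.0, "wz": 0.0, "fingers": 1.0},
    {"tx": 0.014, "ty": 0.003, "tz": 0.37, "wx": 0.0, "wy": 0.0, "wz": 0.0, "fingers": 1.0},
    {"tx": 0.014, "ty": 0.003, "tz": 0.37, "wx": 0.0, "wy": 0.0, "wz": 0.0, "fingers": 1.0},
    {"tx": 0.014, "ty": 0.003, "tz": 0.37, "wx": 0.0, "wy": 0.0, "wz": 0.0, "fingers": 1.0}
  ]
}}

```text
time_s: 10.32
ee_pos: [0.5624, 0.0267, 0.0676]
ee_rot: [0.719, 0.695, -0.0, -0.0]
wrist_force: [-3.3, 1.0, 5.9]
width: 0.59
grip_force: 30.0
```

```bash
python3 -c "
from h import *
to(.6524,.2625,.145,-5.2)"
```

```text
t [ 1.591  0.546 -0.516] w [-0.     -0.      0.0181] | now [0.5624 0.0267 0.0676] yaw -1.9 q7 0.21 w 0.59 t 10.32
```

Emit:
{"name": "arm_command", "arguments": {
  "targets": [
    {"tx": 0.0, "ty": 0.0, "tz": -0.1, "wx": 0.0, "wy": 0.0, "wz": 0.0, "fingers": 1.0},
    {"tx": 0.0, "ty": 0.0, "tz": -0.3, "wx": 0.0, "wy": 0.0, "wz": 0.0, "fingers": 1.0},
    {"tx": 0.0, "ty": 0.0, "tz": -0.5, "wx": 0.0, "wy": 0.0, "wz": 0.0, "fingers": 1.0},
    {"tx": 0.15, "ty": 0.05, "tz": -0.5, "wx": 0.0, "wy": 0.0, "wz": 0.0, "fingers": 1.0},
    {"tx": 0.4, "ty": 0.14, "tz": -0.5, "wx": 0.0, "wy": 0.0, "wz": 0.01, "fingers": 1.0},
    {"tx": 0.65, "ty": 0.23, "tz": -0.5, "wx": 0.0, "wy": 0.0, "wz": 0.018, "fingers": 1.0},
    {"tx": 0.85, "ty": 0.3, "tz": -0.5, "wx": 0.0, "wy": 0.0, "wz": 0.018, "fingers": 1.0},
    {"tx": 1.0, "ty": 0.36, "tz": -0.5, "wx": 0.0, "wy": 0.0, "wz": 0.018, "fingers": 1.0}
  ]
}}

```text
time_s: 11.32
ee_pos: [0.6215, 0.1774, 0.1417]
ee_rot: [0.738, 0.675, -0.0, -0.0]
wrist_force: [0.3, 0.0, -2.5]
width: 0.592
grip_force: 30.0
```

```bash
python3 -c "
from h import *
to(.6524,.2625,.04,-5.2)"
```

```text
t [0.583 0.156 0.678] w [-0.0003  0.0001  0.0007] | now [0.6215 0.1774 0.1417] yaw -5.1 q7 -0.12 w 0.592 t 11.32
```

Emit:
{"name": "arm_command", "arguments": {
  "targets": [
    {"tx": 0.25, "ty": 0.06, "tz": 0.0, "wx": 0.0, "wy": 0.0, "wz": 0.0, "fingers": 1.0},
    {"tx": 0.48, "ty": 0.13, "tz": 0.05, "wx": 0.0, "wy": 0.0, "wz": 0.0, "fingers": 1.0},
    {"tx": 0.57, "ty": 0.156, "tz": 0.2, "wx": 0.0, "wy": 0.0, "wz": 0.0, "fingers": 1.0},
    {"tx": 0.57, "ty": 0.156, "tz": 0.4, "wx": 0.0, "wy": 0.0, "wz": 0.0, "fingers": 1.0},
    {"tx": 0.57, "ty": 0.156, "tz": 0.6, "wx": 0.0, "wy": 0.0, "wz": 0.0, "fingers": 1.0},
    {"tx": 0.57, "ty": 0.156, "tz": 0.68, "wx": 0.0, "wy": 0.0, "wz": 0.0, "fingers": 1.0},
    {"tx": 0.57, "ty": 0.156, "tz": 0.68, "wx": 0.0, "wy": 0.0, "wz": 0.0, "fingers": 1.0}
  ]
}}

```text
time_s: 12.2
ee_pos: [0.6522, 0.2581, 0.0398]
ee_rot: [0.738, 0.675, -0.001, -0.0]
wrist_force: [1.0, -0.2, -1.7]
width: 0.593
grip_force: 30.0
```

```bash
python3 -c "
from h import *
to(.6524,.2625,.019,-5.2)"
```

```text
t [ 0.029 -0.001  0.139] w [-0.0003  0.0002  0.0002] | now [0.6522 0.2581 0.0398] yaw -5.2 q7 -0.18 w 0.593 t 12.2
```

Emit:
{"name": "arm_command", "arguments": {
  "targets": [
    {"tx": 0.02, "ty": 0.0, "tz": 0.07, "wx": 0.0, "wy": 0.0, "wz": 0.0, "fingers": 1.0},
    {"tx": 0.02, "ty": 0.0, "tz": 0.115, "wx": 0.0, "wy": 0.0, "wz": 0.0, "fingers": 1.0},
    {"tx": 0.02, "ty": 0.0, "tz": 0.14, "wx": 0.0, "wy": 0.0, "wz": 0.0, "fingers": 1.0},
    {"tx": 0.02, "ty": 0.0, "tz": 0.14, "wx": 0.0, "wy": 0.0, "wz": 0.0, "fingers": 1.0}
  ]
}}

```text
time_s: 12.7
ee_pos: [0.653, 0.2607, 0.0196]
ee_rot: [0.738, 0.674, 0.0, 0.0]
wrist_force: [-0.2, 0.5, -2.3]
width: 0.594
grip_force: 30.0
```

Emit:
{"name": "arm_command", "arguments": {
  "targets": [
    {"tx": 0.0, "ty": 0.0, "tz": 0.0, "wx": 0.0, "wy": 0.0, "wz": 0.0, "fingers": -1.0},
    {"tx": 0.0, "ty": 0.0, "tz": 0.0, "wx": 0.0, "wy": 0.0, "wz": 0.0, "fingers": -1.0},
    {"tx": 0.0, "ty": 0.0, "tz": 0.0, "wx": 0.0, "wy": 0.0, "wz": 0.0, "fingers": -1.0},
    {"tx": 0.0, "ty": 0.0, "tz": 0.0, "wx": 0.0, "wy": 0.0, "wz": 0.0, "fingers": -1.0},
    {"tx": 0.0, "ty": 0.0, "tz": -0.3, "wx": 0.0, "wy": 0.0, "wz": 0.0, "fingers": -1.0},
    {"tx": 0.0, "ty": 0.0, "tz": -0.7, "wx": 0.0, "wy": 0.0, "wz": 0.0, "fingers": -1.0},
    {"tx": 0.0, "ty": 0.0, "tz": -1.0, "wx": 0.0, "wy": 0.0, "wz": 0.0, "fingers": -1.0}
  ]
}}

```text
time_s: 13.58
ee_pos: [0.6532, 0.2607, 0.1719]
ee_rot: [0.738, 0.674, 0.001, 0.0]
wrist_force: [-0.2, 0.1, -0.2]
width: 1.001
grip_force: 0.0
```

```bash
python3 -c "
from h import *
look(['green_pack','yellow_pack','purple_pack'],[.048,.051,.051])
to(.515,-.021,.15,88.3)"
```

```text
green_pack 0.58 [358, 155, 425, 185] c [ 0.6324 -0.2693] a -84.9 s [157.  63.] z% [0.016 0.047 0.052]
   rim c [ 633.6 -272.6] [ 57. 151.] 5.3 1104
yellow_pack 0.77 [281, 184, 305, 246] c [ 0.5101 -0.0215] a -1.2 s [150.  56.] z% [0.046 0.05  0.055]
   rim c [510.1 -21.6] [ 56. 150.] 88.8 1229
purple_pack 0.71 [241, 181, 268, 241] c [0.5152 0.0719] a -1.8 s [150.  57.] z% [0.046 0.05  0.054]
   rim c [515.3  72.6] [ 56. 150.] 88.1 1240
t [-1.955 -0.747  0.13 ] w [ 0.000e+00 -4.000e-04  4.807e-01] | now [0.653  0.2609 0.1698] yaw -5.2 q7 -0.24 w 0.999 t 13.78
```

Emit:
{"name": "arm_command", "arguments": {
  "targets": [
    {"tx": -1.0, "ty": -0.7, "tz": 0.0, "wx": 0.0, "wy": 0.0, "wz": 0.481, "fingers": -1.0},
    {"tx": -1.0, "ty": -0.7, "tz": 0.0, "wx": 0.0, "wy": 0.0, "wz": 0.481, "fingers": -1.0},
    {"tx": -1.0, "ty": -0.7, "tz": 0.0, "wx": 0.0, "wy": 0.0, "wz": 0.481, "fingers": -1.0},
    {"tx": -1.0, "ty": -0.7, "tz": 0.0, "wx": 0.0, "wy": 0.0, "wz": 0.481, "fingers": -1.0},
    {"tx": -1.0, "ty": -0.7, "tz": 0.0, "wx": 0.0, "wy": 0.0, "wz": 0.481, "fingers": -1.0},
    {"tx": -1.0, "ty": -0.7, "tz": 0.0, "wx": 0.0, "wy": 0.0, "wz": 0.481, "fingers": -1.0},
    {"tx": -1.0, "ty": -0.7, "tz": 0.0, "wx": 0.0, "wy": 0.0, "wz": 0.481, "fingers": -1.0},
    {"tx": -1.0, "ty": -0.7, "tz": 0.0, "wx": 0.0, "wy": 0.0, "wz": 0.481, "fingers": -1.0}
  ]
}}

```text
time_s: 14.78
ee_pos: [0.534, 0.1207, 0.1682]
ee_rot: [1.0, -0.013, -0.001, 0.001]
wrist_force: [0.4, -0.3, -0.6]
width: 1.003
grip_force: 0.0
```

```bash
python3 -c "
from h import *
look(['red_pack'],[.048])
to(.5153,.0726,.08,-91.8)"
```

```text
red_pack 0.7 [348, 276, 381, 342] c [ 0.2797 -0.2109] a 8.7 s [155.  66.] z% [0.008 0.044 0.048]
   rim c [ 278.8 -214.5] [151.  56.] 8.4 1296
red_pack 0.67 [155, 143, 176, 165] c [0.6574 0.3037] a -5.8 s [60. 60.] z% [0.041 0.047 0.052]
   rim c [575.8 166.6] [0. 7.] 72.4 3
t [-0.117  0.323  0.588] w [0.0006 0.0005 0.0029] | now [0.5341 0.1208 0.1681] yaw -91.3 q7 -1.42 w 0.995 t 14.88
```

Emit:
{"name": "arm_command", "arguments": {
  "targets": [
    {"tx": -0.117, "ty": 0.323, "tz": 0.0, "wx": 0.0, "wy": 0.0, "wz": 0.003, "fingers": -1.0},
    {"tx": -0.117, "ty": 0.323, "tz": 0.2, "wx": 0.0, "wy": 0.0, "wz": 0.003, "fingers": -1.0},
    {"tx": -0.117, "ty": 0.323, "tz": 0.4, "wx": 0.0, "wy": 0.0, "wz": 0.003, "fingers": -1.0},
    {"tx": -0.117, "ty": 0.323, "tz": 0.6, "wx": 0.0, "wy": 0.0, "wz": 0.003, "fingers": -1.0},
    {"tx": -0.117, "ty": 0.323, "tz": 0.6, "wx": 0.0, "wy": 0.0, "wz": 0.003, "fingers": -1.0}
  ]
}}

```text
time_s: 15.5
ee_pos: [0.5148, 0.0722, 0.0777]
ee_rot: [1.0, -0.013, -0.002, 0.001]
wrist_force: [0.4, -0.7, 0.3]
width: 0.999
grip_force: 0.0
```

```bash
python3 -c "
from h import *
to(.5153,.0726,.0215,-91.8)"
```

```text
t [ 0.004 -0.003  0.375] w [0.0005 0.0011 0.0018] | now [0.5148 0.0722 0.0777] yaw -91.5 q7 -1.24 w 0.999 t 15.5
```

Emit:
{"name": "arm_command", "arguments": {
  "targets": [
    {"tx": 0.0, "ty": 0.0, "tz": 0.2, "wx": 0.0, "wy": 0.0, "wz": 0.0, "fingers": -1.0},
    {"tx": 0.0, "ty": 0.0, "tz": 0.375, "wx": 0.0, "wy": 0.0, "wz": 0.0, "fingers": -1.0},
    {"tx": 0.0, "ty": 0.0, "tz": 0.375, "wx": 0.0, "wy": 0.0, "wz": 0.0, "fingers": -1.0},
    {"tx": 0.0, "ty": 0.0, "tz": 0.375, "wx": 0.0, "wy": 0.0, "wz": 0.0, "fingers": 1.0},
    {"tx": 0.0, "ty": 0.0, "tz": 0.375, "wx": 0.0, "wy": 0.0, "wz": 0.0, "fingers": 1.0},
    {"tx": 0.0, "ty": 0.0, "tz": 0.375, "wx": 0.0, "wy": 0.0, "wz": 0.0, "fingers": 1.0},
    {"tx": 0.0, "ty": 0.0, "tz": 0.375, "wx": 0.0, "wy": 0.0, "wz": 0.0, "fingers": 1.0},
    {"tx": 0.0, "ty": 0.0, "tz": 0.375, "wx": 0.0, "wy": 0.0, "wz": 0.0, "fingers": 1.0}
  ]
}}

```text
time_s: 16.5
ee_pos: [0.5163, 0.0729, 0.0233]
ee_rot: [1.0, -0.014, 0.0, -0.0]
wrist_force: [-1.3, 2.4, 6.3]
width: 0.595
grip_force: 30.0
```

```bash
python3 -c "
from h import *
to(.4522,-.2797,.14,1.5)"
```

```text
t [-0.359  2.362 -0.778] w [-1.000e-04  0.000e+00  4.825e-01] | now [0.5163 0.0729 0.0233] yaw -91.7 q7 -1.18 w 0.595 t 16.5
```

Emit:
{"name": "arm_command", "arguments": {
  "targets": [
    {"tx": 0.0, "ty": 0.0, "tz": -0.1, "wx": 0.0, "wy": 0.0, "wz": 0.0, "fingers": 1.0},
    {"tx": 0.0, "ty": 0.0, "tz": -0.3, "wx": 0.0, "wy": 0.0, "wz": 0.0, "fingers": 1.0},
    {"tx": 0.0, "ty": 0.0, "tz": -0.55, "wx": 0.0, "wy": 0.0, "wz": 0.0, "fingers": 1.0},
    {"tx": 0.0, "ty": 0.1, "tz": -0.75, "wx": 0.0, "wy": 0.0, "wz": -0.03, "fingers": 1.0},
    {"tx": -0.05, "ty": 0.3, "tz": -0.75, "wx": 0.0, "wy": 0.0, "wz": -0.08, "fingers": 1.0},
    {"tx": -0.1, "ty": 0.55, "tz": -0.75, "wx": 0.0, "wy": 0.0, "wz": -0.13, "fingers": 1.0},
    {"tx": -0.15, "ty": 0.8, "tz": -0.75, "wx": 0.0, "wy": 0.0, "wz": -0.18, "fingers": 1.0},
    {"tx": -0.2, "ty": 1.0, "tz": -0.75, "wx": 0.0, "wy": 0.0, "wz": -0.23, "fingers": 1.0}
  ]
}}

```text
time_s: 17.5
ee_pos: [0.4813, -0.078, 0.1363]
ee_rot: [0.94, 0.342, 0.0, 0.0]
wrist_force: [1.0, -0.2, -1.7]
width: 0.59
grip_force: 30.0
```

```bash
python3 -c "
from h import *
to(.4522,-.2797,.14,1.5)"
```

```text
t [-1.012  0.906 -0.024] w [ 1.000e-04  0.000e+00 -2.863e-01] | now [ 0.4813 -0.078   0.1363] yaw -50.0 q7 -0.43 w 0.59 t 17.5
```

Emit:
{"name": "arm_command", "arguments": {
  "targets": [
    {"tx": -0.15, "ty": 0.13, "tz": 0.0, "wx": 0.0, "wy": 0.0, "wz": -0.05, "fingers": 1.0},
    {"tx": -0.35, "ty": 0.3, "tz": 0.0, "wx": 0.0, "wy": 0.0, "wz": -0.1, "fingers": 1.0},
    {"tx": -0.55, "ty": 0.5, "tz": 0.0, "wx": 0.0, "wy": 0.0, "wz": -0.15, "fingers": 1.0},
    {"tx": -0.75, "ty": 0.7, "tz": 0.0, "wx": 0.0, "wy": 0.0, "wz": -0.2, "fingers": 1.0},
    {"tx": -0.9, "ty": 0.82, "tz": 0.0, "wx": 0.0, "wy": 0.0, "wz": -0.25, "fingers": 1.0},
    {"tx": -1.0, "ty": 0.905, "tz": 0.0, "wx": 0.0, "wy": 0.0, "wz": -0.286, "fingers": 1.0},
    {"tx": -1.0, "ty": 0.905, "tz": 0.2, "wx": 0.0, "wy": 0.0, "wz": -0.286, "fingers": 1.0},
    {"tx": -1.0, "ty": 0.905, "tz": 0.35, "wx": 0.0, "wy": 0.0, "wz": -0.286, "fingers": 1.0}
  ]
}}

```text
time_s: 18.5
ee_pos: [0.4528, -0.2771, 0.083]
ee_rot: [0.7, 0.714, -0.0, 0.0]
wrist_force: [0.0, -0.6, -2.3]
width: 0.592
grip_force: 30.0
```

```bash
python3 -c "
from h import *
to(.4522,-.2797,.04,1.5)"
```

```text
t [-0.017 -0.004  0.286] w [-0.0001  0.0001 -0.0019] | now [ 0.4528 -0.2771  0.083 ] yaw 1.2 q7 0.85 w 0.592 t 18.5
```

Emit:
{"name": "arm_command", "arguments": {
  "targets": [
    {"tx": -0.015, "ty": -0.004, "tz": 0.15, "wx": 0.0, "wy": 0.0, "wz": -0.001, "fingers": 1.0},
    {"tx": -0.015, "ty": -0.004, "tz": 0.3, "wx": 0.0, "wy": 0.0, "wz": -0.001, "fingers": 1.0},
    {"tx": -0.015, "ty": -0.004, "tz": 0.36, "wx": 0.0, "wy": 0.0, "wz": -0.001, "fingers": 1.0},
    {"tx": -0.015, "ty": -0.004, "tz": 0.4, "wx": 0.0, "wy": 0.0, "wz": -0.001, "fingers": 1.0},
    {"tx": -0.015, "ty": -0.004, "tz": 0.42, "wx": 0.0, "wy": 0.0, "wz": -0.001, "fingers": 1.0},
    {"tx": -0.015, "ty": -0.004, "tz": 0.42, "wx": 0.0, "wy": 0.0, "wz": -0.001, "fingers": 1.0}
  ]
}}

```text
time_s: 19.25
ee_pos: [0.453, -0.279, 0.0205]
ee_rot: [0.698, 0.716, 0.0, 0.0]
wrist_force: [-0.1, 0.2, -2.5]
width: 0.594
grip_force: 30.0
```

Emit:
{"name": "arm_command", "arguments": {
  "targets": [
    {"tx": 0.0, "ty": 0.0, "tz": 0.0, "wx": 0.0, "wy": 0.0, "wz": 0.0, "fingers": -1.0},
    {"tx": 0.0, "ty": 0.0, "tz": 0.0, "wx": 0.0, "wy": 0.0, "wz": 0.0, "fingers": -1.0},
    {"tx": 0.0, "ty": 0.0, "tz": 0.0, "wx": 0.0, "wy": 0.0, "wz": 0.0, "fingers": -1.0},
    {"tx": 0.0, "ty": 0.0, "tz": 0.0, "wx": 0.0, "wy": 0.0, "wz": 0.0, "fingers": -1.0},
    {"tx": 0.0, "ty": 0.0, "tz": -0.3, "wx": 0.0, "wy": 0.0, "wz": 0.0, "fingers": -1.0},
    {"tx": 0.0, "ty": 0.0, "tz": -0.7, "wx": 0.0, "wy": 0.0, "wz": 0.0, "fingers": -1.0},
    {"tx": 0.0, "ty": 0.0, "tz": -1.0, "wx": 0.0, "wy": 0.0, "wz": 0.0, "fingers": -1.0}
  ]
}}

```text
time_s: 20.12
ee_pos: [0.4528, -0.2791, 0.1723]
ee_rot: [0.699, 0.716, 0.0, 0.001]
wrist_force: [0.7, 0.5, 0.2]
width: 0.999
grip_force: 0.0
```

```bash
python3 -c "
from h import *
look(['yellow_pack','red_pack'],[.051,.048])
to(.5101,-.0216,.15,-91.2)"
```

```text
yellow_pack 0.71 [280, 185, 307, 244] c [ 0.5105 -0.0222] a 1.5 s [149.  60.] z% [0.046 0.051 0.055]
   rim c [510.2 -21.5] [ 56. 149.] 88.9 1119
red_pack 0.95 [153, 141, 215, 171] c [0.6525 0.256 ] a 85.4 s [161.  64.] z% [0.013 0.047 0.051]
   rim c [655.2 259.1] [151.  57.] 84.7 1247
red_pack 0.66 [351, 279, 376, 319] c [ 0.3083 -0.2071] a 8.5 s [96. 61.] z% [0.015 0.044 0.049]
   rim c [ 308.3 -210.1] [90. 57.] 8.7 578
red_pack 0.6 [138, 283, 202, 307] c [0.3014 0.2798] a 87.7 s [158.  62.] z% [0.012 0.044 0.048]
   rim c [298.7 282.8] [151.  56.] 88.2 1286
t [1.707 0.418 0.146] w [ 0.0007  0.0011 -0.4855] | now [ 0.4537 -0.2792  0.172 ] yaw 1.4 q7 0.77 w 0.998 t 20.27
```

Emit:
{"name": "arm_command", "arguments": {
  "targets": [
    {"tx": 1.0, "ty": 0.25, "tz": 0.0, "wx": 0.0, "wy": 0.0, "wz": 0.514, "fingers": -1.0},
    {"tx": 1.0, "ty": 0.25, "tz": 0.0, "wx": 0.0, "wy": 0.0, "wz": 0.514, "fingers": -1.0},
    {"tx": 1.0, "ty": 0.25, "tz": 0.0, "wx": 0.0, "wy": 0.0, "wz": 0.514, "fingers": -1.0},
    {"tx": 1.0, "ty": 0.25, "tz": 0.0, "wx": 0.0, "wy": 0.0, "wz": 0.514, "fingers": -1.0},
    {"tx": 1.0, "ty": 0.25, "tz": 0.0, "wx": 0.0, "wy": 0.0, "wz": 0.514, "fingers": -1.0},
    {"tx": 1.0, "ty": 0.25, "tz": 0.0, "wx": 0.0, "wy": 0.0, "wz": 0.514, "fingers": -1.0},
    {"tx": 1.0, "ty": 0.25, "tz": 0.0, "wx": 0.0, "wy": 0.0, "wz": 0.514, "fingers": -1.0},
    {"tx": 1.0, "ty": 0.25, "tz": 0.0, "wx": 0.0, "wy": 0.0, "wz": 0.514, "fingers": -1.0}
  ]
}}

```text
time_s: 21.28
ee_pos: [0.486, -0.1279, 0.1691]
ee_rot: [0.997, 0.076, -0.001, 0.0]
wrist_force: [0.9, -0.3, 0.0]
width: 1.0
grip_force: 0.0
```

```bash
python3 -c "
from h import *
to(.5103,-.0216,.08,-91.2)"
```

```text
t [ 0.269 -0.676  0.593] w [0.0001 0.0005 0.0554] | now [ 0.486  -0.1279  0.1691] yaw -81.2 q7 -0.85 w 1.0 t 21.27
```

Emit:
{"name": "arm_command", "arguments": {
  "targets": [
    {"tx": 0.269, "ty": -0.68, "tz": 0.0, "wx": 0.0, "wy": 0.0, "wz": 0.0555, "fingers": -1.0},
    {"tx": 0.269, "ty": -0.68, "tz": 0.0, "wx": 0.0, "wy": 0.0, "wz": 0.0555, "fingers": -1.0},
    {"tx": 0.269, "ty": -0.68, "tz": 0.2, "wx": 0.0, "wy": 0.0, "wz": 0.0555, "fingers": -1.0},
    {"tx": 0.269, "ty": -0.68, "tz": 0.4, "wx": 0.0, "wy": 0.0, "wz": 0.0555, "fingers": -1.0},
    {"tx": 0.269, "ty": -0.68, "tz": 0.6, "wx": 0.0, "wy": 0.0, "wz": 0.0555, "fingers": -1.0},
    {"tx": 0.269, "ty": -0.68, "tz": 0.6, "wx": 0.0, "wy": 0.0, "wz": 0.0555, "fingers": -1.0}
  ]
}}

```text
time_s: 22.02
ee_pos: [0.5085, -0.0213, 0.0781]
ee_rot: [1.0, -0.008, -0.002, 0.001]
wrist_force: [-0.3, -1.1, 0.7]
width: 0.999
grip_force: 0.0
```

```bash
python3 -c "
from h import *
to(.5103,-.0216,.0215,-91.2)"
```

```text
t [0.014 0.001 0.377] w [0.0005 0.0014 0.0016] | now [ 0.5085 -0.0213  0.0781] yaw -90.9 q7 -1.09 w 0.999 t 22.02
```

Emit:
{"name": "arm_command", "arguments": {
  "targets": [
    {"tx": 0.005, "ty": 0.0, "tz": 0.2, "wx": 0.0, "wy": 0.0, "wz": 0.0, "fingers": -1.0},
    {"tx": 0.005, "ty": 0.0, "tz": 0.375, "wx": 0.0, "wy": 0.0, "wz": 0.0, "fingers": -1.0},
    {"tx": 0.005, "ty": 0.0, "tz": 0.375, "wx": 0.0, "wy": 0.0, "wz": 0.0, "fingers": -1.0},
    {"tx": 0.005, "ty": 0.0, "tz": 0.375, "wx": 0.0, "wy": 0.0, "wz": 0.0, "fingers": 1.0},
    {"tx": 0.005, "ty": 0.0, "tz": 0.375, "wx": 0.0, "wy": 0.0, "wz": 0.0, "fingers": 1.0},
    {"tx": 0.005, "ty": 0.0, "tz": 0.375, "wx": 0.0, "wy": 0.0, "wz": 0.0, "fingers": 1.0},
    {"tx": 0.005, "ty": 0.0, "tz": 0.375, "wx": 0.0, "wy": 0.0, "wz": 0.0, "fingers": 1.0},
    {"tx": 0.005, "ty": 0.0, "tz": 0.375, "wx": 0.0, "wy": 0.0, "wz": 0.0, "fingers": 1.0}
  ]
}}

```text
time_s: 23.02
ee_pos: [0.5111, -0.0208, 0.0241]
ee_rot: [1.0, -0.008, 0.0, -0.0]
wrist_force: [-1.5, 0.9, 7.0]
width: 0.593
grip_force: 30.0
```

```bash
python3 -c "
from h import *
to(.4637,.2546,.14,-4.2)"
```

```text
t [-0.344 -1.831 -0.773] w [ 0.000e+00 -1.000e-04 -4.815e-01] | now [ 0.5111 -0.0208  0.0241] yaw -90.9 q7 -1.01 w 0.593 t 23.02
```

Emit:
{"name": "arm_command", "arguments": {
  "targets": [
    {"tx": 0.0, "ty": 0.0, "tz": -0.1, "wx": 0.0, "wy": 0.0, "wz": 0.0, "fingers": 1.0},
    {"tx": 0.0, "ty": 0.0, "tz": -0.3, "wx": 0.0, "wy": 0.0, "wz": 0.0, "fingers": 1.0},
    {"tx": 0.0, "ty": 0.0, "tz": -0.55, "wx": 0.0, "wy": 0.0, "wz": 0.0, "fingers": 1.0},
    {"tx": 0.0, "ty": -0.1, "tz": -0.75, "wx": 0.0, "wy": 0.0, "wz": -0.03, "fingers": 1.0},
    {"tx": -0.05, "ty": -0.3, "tz": -0.75, "wx": 0.0, "wy": 0.0, "wz": -0.08, "fingers": 1.0},
    {"tx": -0.1, "ty": -0.55, "tz": -0.75, "wx": 0.0, "wy": 0.0, "wz": -0.13, "fingers": 1.0},
    {"tx": -0.15, "ty": -0.8, "tz": -0.75, "wx": 0.0, "wy": 0.0, "wz": -0.18, "fingers": 1.0},
    {"tx": -0.2, "ty": -1.0, "tz": -0.75, "wx": 0.0, "wy": 0.0, "wz": -0.23, "fingers": 1.0}
  ]
}}

```text
time_s: 24.02
ee_pos: [0.4828, 0.1308, 0.1371]
ee_rot: [0.937, 0.349, 0.0, 0.0]
wrist_force: [0.5, -0.0, -2.0]
width: 0.593
grip_force: 30.0
```

```bash
python3 -c "
from h import *
to(.4637,.2546,.14,-4.2)"
```

```text
t [ 0.443 -0.708 -0.02 ] w [ 1.000e-04 -0.000e+00 -2.497e-01] | now [0.4828 0.1308 0.1371] yaw -49.1 q7 -0.86 w 0.593 t 24.02
```

Emit:
{"name": "arm_command", "arguments": {
  "targets": [
    {"tx": 0.1, "ty": -0.16, "tz": 0.0, "wx": 0.0, "wy": 0.0, "wz": -0.05, "fingers": 1.0},
    {"tx": 0.2, "ty": -0.32, "tz": 0.0, "wx": 0.0, "wy": 0.0, "wz": -0.1, "fingers": 1.0},
    {"tx": 0.3, "ty": -0.48, "tz": 0.0, "wx": 0.0, "wy": 0.0, "wz": -0.15, "fingers": 1.0},
    {"tx": 0.38, "ty": -0.62, "tz": 0.0, "wx": 0.0, "wy": 0.0, "wz": -0.2, "fingers": 1.0},
    {"tx": 0.443, "ty": -0.708, "tz": 0.0, "wx": 0.0, "wy": 0.0, "wz": -0.25, "fingers": 1.0},
    {"tx": 0.443, "ty": -0.708, "tz": 0.05, "wx": 0.0, "wy": 0.0, "wz": -0.25, "fingers": 1.0},
    {"tx": 0.443, "ty": -0.708, "tz": 0.2, "wx": 0.0, "wy": 0.0, "wz": -0.25, "fingers": 1.0},
    {"tx": 0.443, "ty": -0.708, "tz": 0.35, "wx": 0.0, "wy": 0.0, "wz": -0.25, "fingers": 1.0}
  ]
}}

```text
time_s: 25.02
ee_pos: [0.4649, 0.2521, 0.0833]
ee_rot: [0.736, 0.677, -0.0, 0.0]
wrist_force: [0.3, -0.0, -2.2]
width: 0.594
grip_force: 30.0
```

```bash
python3 -c "
from h import *
to(.4637,.2546,.021,-4.2)"
```

```text
t [ 0.016 -0.01   0.415] w [ 0.0001  0.0002 -0.0033] | now [0.4649 0.2521 0.0833] yaw -4.8 q7 -0.35 w 0.594 t 25.02
```

Emit:
{"name": "arm_command", "arguments": {
  "targets": [
    {"tx": 0.015, "ty": -0.008, "tz": 0.15, "wx": 0.0, "wy": 0.0, "wz": -0.003, "fingers": 1.0},
    {"tx": 0.015, "ty": -0.008, "tz": 0.3, "wx": 0.0, "wy": 0.0, "wz": -0.003, "fingers": 1.0},
    {"tx": 0.015, "ty": -0.008, "tz": 0.36, "wx": 0.0, "wy": 0.0, "wz": -0.003, "fingers": 1.0},
    {"tx": 0.015, "ty": -0.008, "tz": 0.4, "wx": 0.0, "wy": 0.0, "wz": -0.003, "fingers": 1.0},
    {"tx": 0.015, "ty": -0.008, "tz": 0.415, "wx": 0.0, "wy": 0.0, "wz": -0.003, "fingers": 1.0},
    {"tx": 0.015, "ty": -0.008, "tz": 0.415, "wx": 0.0, "wy": 0.0, "wz": -0.003, "fingers": 1.0}
  ]
}}

```text
time_s: 25.78
ee_pos: [0.4639, 0.2558, 0.0219]
ee_rot: [0.731, 0.682, 0.0, 0.0]
wrist_force: [0.5, -0.4, -2.2]
width: 0.596
grip_force: 30.0
```

Emit:
{"name": "arm_command", "arguments": {
  "targets": [
    {"tx": 0.0, "ty": 0.0, "tz": 0.0, "wx": 0.0, "wy": 0.0, "wz": 0.0, "fingers": -1.0},
    {"tx": 0.0, "ty": 0.0, "tz": 0.0, "wx": 0.0, "wy": 0.0, "wz": 0.0, "fingers": -1.0},
    {"tx": 0.0, "ty": 0.0, "tz": 0.0, "wx": 0.0, "wy": 0.0, "wz": 0.0, "fingers": -1.0},
    {"tx": 0.0, "ty": 0.0, "tz": 0.0, "wx": 0.0, "wy": 0.0, "wz": 0.0, "fingers": -1.0},
    {"tx": 0.0, "ty": 0.0, "tz": -0.3, "wx": 0.0, "wy": 0.0, "wz": 0.0, "fingers": -1.0},
    {"tx": 0.0, "ty": 0.0, "tz": -0.7, "wx": 0.0, "wy": 0.0, "wz": 0.0, "fingers": -1.0},
    {"tx": 0.0, "ty": 0.0, "tz": -1.0, "wx": 0.0, "wy": 0.0, "wz": 0.0, "fingers": -1.0}
  ]
}}

```text
time_s: 26.65
ee_pos: [0.464, 0.2557, 0.1738]
ee_rot: [0.731, 0.682, 0.0, 0.0]
wrist_force: [0.2, 0.8, 0.2]
width: 0.999
grip_force: 0.0
```

Emit:
{"name": "arm_command", "arguments": {
  "targets": [
    {"tx": -0.99, "ty": 0.0, "tz": -0.2, "wx": 0.0, "wy": 0.0, "wz": 0.0, "fingers": -1.0},
    {"tx": -0.99, "ty": 0.0, "tz": -0.2, "wx": 0.0, "wy": 0.0, "wz": 0.0, "fingers": -1.0},
    {"tx": -0.99, "ty": 0.0, "tz": -0.2, "wx": 0.0, "wy": 0.0, "wz": 0.0, "fingers": -1.0},
    {"tx": -0.99, "ty": 0.0, "tz": -0.2, "wx": 0.0, "wy": 0.0, "wz": 0.0, "fingers": -1.0}
  ]
}}

```text
time_s: 27.15
ee_pos: [0.4538, 0.1065, 0.2021]
ee_rot: [0.732, 0.682, 0.001, -0.0]
wrist_force: [0.1, 0.2, 0.1]
width: 0.999
grip_force: 0.0
```

Emit:
{"name": "arm_command", "arguments": {
  "targets": [
    {"tx": -0.7, "ty": 0.0, "tz": 0.0, "wx": 0.0, "wy": 0.0, "wz": 0.0, "fingers": -1.0},
    {"tx": -0.7, "ty": 0.0, "tz": 0.0, "wx": 0.0, "wy": 0.0, "wz": 0.0, "fingers": -1.0},
    {"tx": -0.7, "ty": 0.0, "tz": 0.0, "wx": 0.0, "wy": 0.0, "wz": 0.0, "fingers": -1.0},
    {"tx": -0.7, "ty": 0.0, "tz": 0.0, "wx": 0.0, "wy": 0.0, "wz": 0.0, "fingers": -1.0}
  ]
}}

```text
time_s: 27.65
ee_pos: [0.4466, 0.0042, 0.2014]
ee_rot: [0.73, 0.683, -0.0, 0.0]
wrist_force: [-0.6, -0.4, 0.0]
width: 0.999
grip_force: 0.0
```

```bash
python3 -c "
from h import *
look(['green_pack','red_pack','yellow_pack','purple_pack','spray_bottle','label_roll'],[.048]*4+[.13,.04])
cv2.imwrite('pics/end.png',camera('top')[0]); print(sense()['ee_pos'],sense()['time_s'])"
```

```text
red_pack 0.94 [154, 144, 216, 169] c [0.6515 0.2562] a 84.9 s [157.  64.] z% [0.014 0.047 0.052]
   rim c [655.3 259. ] [151.  57.] 84.6 1257
red_pack 0.89 [138, 286, 201, 307] c [0.3008 0.2788] a 88.3 s [156.  60.] z% [0.014 0.044 0.048]
   rim c [298.5 283.4] [151.  57.] 88.1 1263
red_pack 0.73 [351, 276, 382, 340] c [ 0.2806 -0.2111] a 8.5 s [153.  61.] z% [0.017 0.044 0.048]
   rim c [ 279.  -214.5] [150.  57.] 8.6 1338
yellow_pack 0.62 [153, 213, 217, 243] c [0.466  0.2489] a 85.5 s [156.  57.] z% [0.041 0.047 0.051]
   rim c [466.3 252. ] [151.  56.] 85.6 1214
purple_pack 0.89 [361, 228, 424, 250] c [ 0.4553 -0.2784] a -87.4 s [159.  57.] z% [0.034 0.047 0.052]
   rim c [ 454.9 -283. ] [ 53. 151.] 1.6 1271
spray_bottle 0.8 [323, 112, 344, 138] c [ 0.7285 -0.1107] a -24.9 s [63. 44.] z% [0.019 0.087 0.131]
label_roll 0.74 [225, 107, 255, 140] c [0.7514 0.1185] a 1.5 s [75. 69.] z% [0.014 0.039 0.044]
[0.44639885 0.00319055 0.20153428] 28.05
```

View pics/end.png

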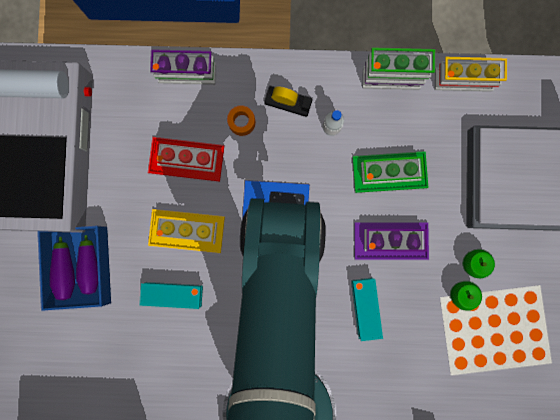

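The picture shows all four packs flat in trays of their own colour: red (187,157), yellow (186,230), green (390,170) and purple (393,240). The measured rim centres lie within about 5 mm of the tray centres, with the tops at about 48 mm. The bottle and roll have not moved.

```bash
python3 -c "
from bench import *
print(sign_off())"
```

```text
the job is handed in; nothing more can be done
None
```

All four packs lie flat in the trays of their own colour, within about 5 mm of centre by camera; the bottle and label roll were not moved, and I handed the job in at about 28 s (no verdict was returned).

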